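Raise the telescoping table mirror for the customer and hold it up

TASK

The face painting is finished and the customer wants a quick look in the telescoping table mirror. Squeeze the red release button on the side of its grip, pull the mirror smoothly up past the first stop to the second stop (both tube sections fully out), and finish while still holding it up there with the button squeezed; it slides down if you let go. Keep off the mirror disc, and do not knock over or push aside the pots, palette, glass, brushes and bottles around it.

Things in the scene. Friction and masses are not known exactly. Their poses are not given: they have to be found in the camera images.
- stand: Fixed foot of the mirror, screwed down: white plate 120 mm across, 12 mm thick, with an upright aluminium sleeve (32 mm across) and black collar up to 110 mm. Origin on the table on the telescope's vertical axis. x: the way the mirror faces (away from the robot, within about 35 degrees), y: the side that the red button is on, z up.
- grip: Centre of the grey grip block on top of the post, on its axis at the button's height: 168 mm above the table when down, 288 mm at the second stop. Axes as stand. Block 34 mm along x, 30 mm along y, 60 mm tall (33 below this point, 27 above), nothing over it. Fingers closing along y here press the button: 35 mm over it before, 30 mm pressed. A grasp across x, or off the button, does not.
- button_face (a point): Centre of the outer face of the red button, a round one 16 mm across on the +y side of the grip block, standing 5 mm proud of it. Its spring needs 3 N to start and 6 N to be fully in.
- button (a joint): How far the button is pressed in, along -y of the stand: 0 out, 0.005 m fully in. Unless it is in by more than about 0.0035 m, a latch in the tubes holds the post down (about 2 mm of play). Springs out when released. It travels with the grip.
- head (a joint): Extension of the inner tube, which carries grip and mirror, out of the middle tube: 0 down, 0.060 m at its end stop (the first stop, felt as a step in the pull). It runs out first. Moving weight with grip and mirror about 0.37 kg, so it takes about 4 N to pull.
- tube (a joint): Extension of the middle tube out of the fixed sleeve: 0 down, 0.060 m at its end stop. It follows once the inner tube is at its stop; the pull is then about 8 N. Both joints at 0.060 m is the second stop, a hard stop with the grip 120 mm above its lowest place. Neither section locks when up: let go and it sinks to about 13 mm, onto the latch.
- mirror: The mirror disc: white-rimmed, 124 mm across, 8 mm thick, upright, on a bracket; its back is 32 mm and its glass 40 mm in front (+x of the stand) of the post's axis. Origin on the post's axis at the height of the disc's middle, 89 mm below grip; so its upper rim is 27 mm below grip. It rises with the grip.
- board: Fixed round wooden board, 260 mm across, 14 mm thick; origin at the centre of its underside. The two pots and the palette are on it.
- pot_black: Face-paint pot with black screw lid, 66 mm across, 28 mm tall, loose on the board; origin at the centre of its underside. Bystander.
- pot_white: The same with a white lid. Bystander.
- palette: Flat black palette with six colours, 75 x 140 x 10 mm, loose on the board; origin at the centre of its underside. Bystander.
- water_glass: Empty drinking glass, 70 mm across, 110 mm tall, loose; origin at the centre of its underside. Bystander.
- brush_pot: Blue round pot 72 mm across, 95 mm tall, with four brushes standing in it up to 190 mm, loose; origin at the centre of its underside. Bystander.
- mister: Blue spray bottle with white cap, 48 mm across, 130 mm tall, loose; origin at the centre of its underside. Bystander.
- glitter_jar: Small gold jar with black lid, 44 mm across, 45 mm tall, loose, standing between robot and mirror; origin at the centre of its underside. Bystander.
- brush: Loose slim paint brush with red handle, 165 mm long, 14 mm wide at most, lying on the table between mirror and board, about along world x; origin under its middle. Bystander.

How it is judged:
On the way, in this order (a step that is already met when the one before it is completed fails the run):
1. the button is pressed in while the post is still down, by the gripper (value of joint button above 0.0035 m and value of joint each of head, tube below 0.015 m and contact force between the fingers and grip above 2 N), for 0.1 s.
2. the mirror is up at the second stop in the gripper (value of joint head above 0.054 m and value of joint tube above 0.053 m and contact force between the fingers and grip above 2 N), for 0.2 s.
At the end, for the whole second after the job is handed in: Both tube sections are out to their stops (within 6 to 7 mm), the mirror is still, the fingers hold the grip with the button squeezed in (over 3 mm), and nothing presses on the mirror disc (all of step 2 and value of joint button above 0.003 m and linear speed of grip below 0.02 m/s and contact force between the fingers and mirror below 1 N); the arm keeps its last pose, push and grip.
It fails at once if the mirror is jerked up or dropped (either section faster than 0.5 m/s) (velocity of joint any of head, tube above 0.5 m/s or velocity of joint any of head, tube below -0.5 m/s).
It fails at once if the robot presses on the mirror disc (contact force between any of the arm, the fingers and mirror above 2 N).
It fails at once if a pot, the palette, the glass, a bottle, the jar or a brush is pushed aside or knocked over (distance of any of pot_black, pot_white, palette, water_glass, brush_pot, mister, glitter_jar, brush from where it was at the start of the episode above 0.03 m or angle between any of water_glass, brush_pot, mister, glitter_jar's own z axis and vertical above 0.5 rad).
It also fails if it takes over 32 s, if anything falls off the work surface, if the arm or the gripper's body presses on something with over 40 N, if the wrist force passes 120 N, or if a joint passes its speed limit or range.

ROBOT

A 6-joint arm with a two-finger parallel gripper is mounted at the origin on the work surface. World frame = base frame: x ahead of the robot, y to its left, z up, the work surface at z = 0. Lengths are in m, angles in rad, forces in N, time in s.
With the tool pointing down it reaches from about 0.35 to 0.875 m from the base axis. Payload 4.2 kg.
Tool frame: the origin (TCP) lies midway between the tips of the shut fingers; the grasp point (between the pads) lies 19 mm behind it; z points along the fingers, y is the direction in which the jaws open and shut (so a half turn about z gives the same grasp; the last joint's range is limited). The gripper opens to 85 mm and grips with 20 to 120 N. Pads are 22 mm wide; open, the fingers measure 114 mm over their backs; the gripper's body (76 mm by 85 mm) begins 54 mm behind the grasp point. The pads swing forward as they close: fully open they stand 13 mm farther back than shut.
Start: joints at [-0.979, 0.385, 0.008, 0, -1.194, -0.259], TCP at [0.204, -0.591, 0.231] pointing down, gripper open.
Joint ranges: [-3.14, 3.14], [-1.21, 2.06], [-1.07, 1.41], [-3.16, 2.05], [-2.99, -0.16], [-3.1, 3.1]. Speed limits (rad/s): [2.79, 2.79, 3.14, 3.14, 3.14, 3.14].

INTERFACE

Orientations are given as a unit quaternion [x, y, z, w].
In Python, from plant import observe, vision, env gives the robot as it stands.
- The arm moves only by the tool play_rows, never from a script. Its argument "steps" is a list of rows, each a list of 3 entries, a list of its own where there are three numbers: the shift along the tool's x, y, z in mm, then the turn, a rotation vector about the tool's x, y, z in rad, then the finger opening in mm, from 0 to 85.4. In form: [[[dx, dy, dz], [wx, wy, wz], grip], ...]. A call has 1 to 5 rows; each row shifts and turns the commanded pose from where the row before left it, along the tool's axes as they then stand; what a row does not reach is not made up. A row lasts 1/8 s, in which the tool goes at most 62.5 mm and 10.7 degrees, less where a joint would pass 70% of its speed; a pose out of reach is approached as far as the arm can. A call is refused whole if a number of a shift passes 62.5 or a number of a turn 0.188, either way. A call with a gripper value outside its range is refused whole. The fingers move at their own pace and stop on an object; "squeeze" is the grip in N (left out, the last holds). Time passes only in rows, so rows that do not move let the fingers close. It gives the time, the measured TCP pose, the force and the opening at its end, in the units of the state.
- observe(): the state, without advancing time (a new reading comes with each control period).
- vision.read_camera(name): name is "scene" or "top"; returns a dict with "color" (420x560x3 uint8, red, green, blue), "camera_matrix" (3x3 intrinsics, pixels), "dist" ([k1, k2, p1, p2, k3] as OpenCV has them; the pictures are not rectified), "world_from_camera" (4x4, takes a point from camera to world coordinates). Camera axes: x right, y down, z forward; pixel columns grow to the right and rows downward; lengths in m; the calibration is good to about 2 mm. A picture is of the moment at which its call begins. There is no depth.
- env.sign_off(): hands the job in, once; it reports no verdict.
The state is a dict: "clock": time; "joint_pos": joint angles; "joint_vel": joint speeds; "effort": joint torques, N m; "tool_pos": TCP position; "tcp_rot": TCP orientation; "ft_force": force on the tool from outside, world axes, zero at the start; "ft_torque": the same for the moment, N m; "width": opening from 0.0 (shut) to 1.0 (fully open).
Only numpy, scipy, OpenCV 4.12 (cv2) and the standard library are available. Lean on these libraries where they do the work, as an engineer would, in place of code of your own. Each camera call takes 0.05 s, during which the arm holds its last target. There are 200 camera calls.

## Working session

There is one attempt and no reset: what is moved stays moved. The work goes in short steps, Python scripts to look and compute and a tool call to move; the robot and the scene stay as the last step left them, time stands still between calls to the robot, and variables do not carry over. Pictures are saved under pics/ and viewed, about 8 in all and at most 12, crops included, and the job is handed in when it is done.

Besides the shell and the picture viewer there is one more tool, called after "Emit:" by a JSON object that holds its "op" and its "data", one argument or row to a line. play_rows: Moves the arm, as the interface text tells. Its arguments: {"type":"object","properties":{"steps":{"type":"array"},"squeeze":{"type":"number"}},"required":["steps"]}

```bash
mkdir -p pics
cat > h.py <<'E'
import numpy as np, cv2
from plant import observe, vision, env
def snap(n,f):
    c=vision.read_camera(n); cv2.imwrite(f'pics/{f}.png',cv2.cvtColor(c['color'],cv2.COLOR_RGB2BGR))
    np.savez(f'{f}.npz',**c); return c
def ray(c,u,v):
    p=cv2.undistortPoints(np.array([[[u,v]]],float),c['camera_matrix'],np.array(c['dist'],float))[0,0]
    T=np.array(c['world_from_camera']); return T[:3,3],T[:3,:3]@np.array([p[0],p[1],1])
def onz(c,u,v,z):
    o,d=ray(c,u,v); return o+d*(z-o[2])/d[2]
def proj(c,P):
    T=np.linalg.inv(c['world_from_camera']); r,_=cv2.Rodrigues(T[:3,:3])
    return cv2.projectPoints(np.array(P,float).reshape(-1,3),r,T[:3,3],c['camera_matrix'],np.array(c['dist'],float))[0][:,0]
E
python3 - <<'E'
from h import *
for n in('top','scene'):
    c=snap(n,n+'0'); print(c['camera_matrix'],c['world_from_camera'])
print(observe())
a=[cv2.resize(cv2.imread(f'pics/{n}0.png'),None,fx=1.4,fy=1.4,interpolation=2) for n in('top','scene')]
for n,i in zip('ts',a): cv2.imwrite(f'pics/{n}big.png',i)
E
```

```text
[[494.09414846   0.         283.01629074]
 [  0.         494.09414846 209.4061973 ]
 [  0.           0.           1.        ]] [[ 0.01706118 -0.99395719  0.10843443  0.44761051]
 [-0.99984041 -0.01638569  0.00711758 -0.02082452]
 [-0.0052978  -0.10853856 -0.99407812  1.33037672]
 [ 0.          0.          0.          1.        ]]
[[454.43648922   0.         282.33995275]
 [  0.         454.43648922 207.41435106]
 [  0.           0.           1.        ]] [[ 0.62886936  0.58724313 -0.50957712  1.15427337]
 [ 0.77750976 -0.47381175  0.41349849 -0.44521319]
 [ 0.00138052 -0.65623771 -0.75455295  0.9525768 ]
 [ 0.          0.          0.          1.        ]]
{'clock': 0.1, 'joint_pos': array([-9.79378270e-01,  3.85474405e-01,  6.73822542e-03, -4.10142060e-04,
       -1.19399546e+00, -2.58599719e-01]), 'joint_vel': array([-2.47504305e-05, -3.12099123e-03,  2.55217878e-03,  1.30057825e-03,
        5.56766435e-04, -3.61401495e-04]), 'effort': array([ 1.03764021e-03, -3.93320203e+01,  1.88929367e+01,  4.19792935e+00,
       -2.60683235e-03,  4.86967735e-06]), 'tool_pos': array([ 0.20402761, -0.59020137,  0.23032834]), 'tcp_rot': array([-1.65567521e-01,  9.86197963e-01,  9.60164719e-04, -2.25339478e-04]), 'ft_force': array([-0.47949636, -0.77007653,  0.01323497]), 'ft_torque': array([-0.00963612, -0.00898538,  0.02391918]), 'width': 0.9982465723639719}
```

View pics/tbig.png

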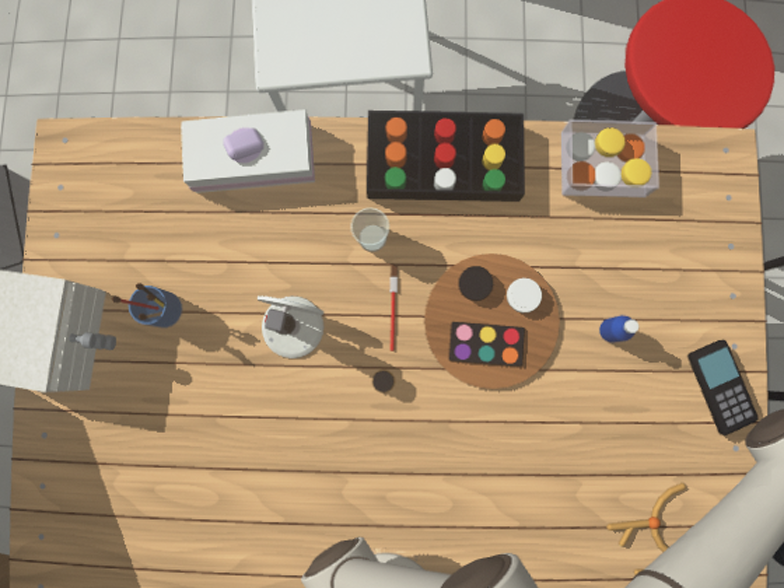

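View pics/sbig.png

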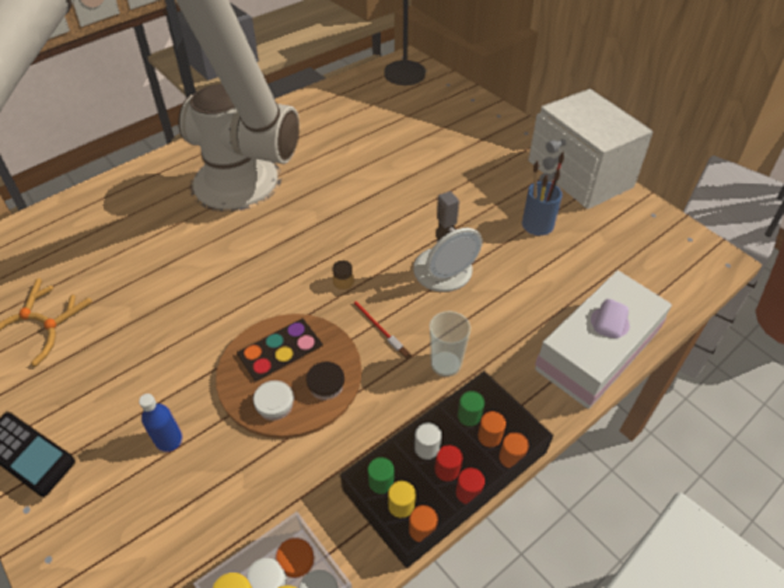

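The mirror is at about (290,325) in the top picture and (445,250) in the scene picture, both enlarged 1.4×. The glitter jar is at (383,381) and the brush pot at (150,305) in the top view. Next I'll crop in closer.

Run:
```python
from h import *
t=cv2.imread('pics/top0.png')[190:270,165:245]; s=cv2.imread('pics/scene0.png')[125:215,285:375]
cv2.imwrite('pics/crop.png',np.hstack([cv2.resize(t,(400,400),interpolation=2),cv2.resize(s,(400,400),interpolation=2)]))
```

```text
(no output)
```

View pics/crop.png

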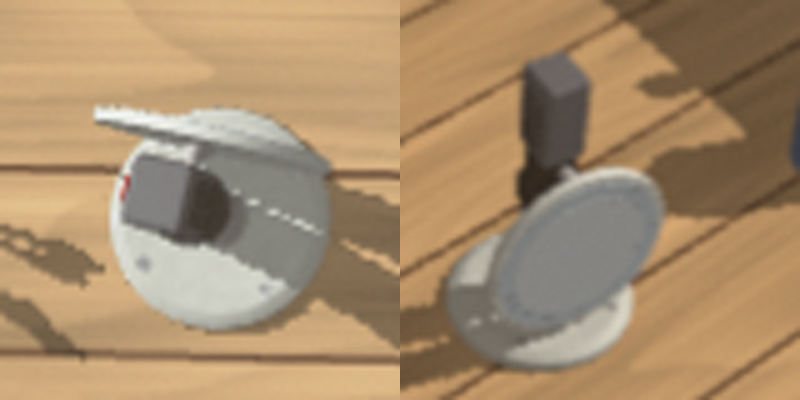

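Run:
```python
from h import *
t=np.load('top0.npz');s=np.load('scene0.npz')
print('foot',onz(t,209,233.6,.012)); print('griptop',onz(t,165+158/5,190+192/5,.195))
for q in[(137,150),(193,160),(183,237),(123,222)]: print(onz(t,165+q[0]/5,190+q[1]/5,.195))
print('disc',[onz(t,165+a/5,190+b/5,.08) for a,b in[(95,112),(330,165)]])
print('scene top',onz(s,321,125+70*.225,.195))
print('button',onz(t,165+125/5,190+187/5,.168))
for n,u,v,z in[('jar',383,381,.045),('brushpot',155,303,.095),('glass',370,228,.11),('brush',393,310,0)]: print(n,onz(t,u/1.4,v/1.4,z))
for yaw in(-.15,-.2,-.25,-.3):
  o=onz(t,209,233.6,.012); R=cv2.Rodrigues(np.array([0,0,yaw]))[0]
  P=[o*[1,1,0]+R@np.array(p) for p in[(.017,.015,.195),(.017,-.015,.195),(-.017,-.015,.195),(-.017,.015,.195),(.036,.062,.079),(.036,-.062,.079),(0,.02,.168)]]
  print(yaw,np.round((proj(t,P)-[165,190])*5).tolist()); print(np.round((proj(s,P[:4])-[285,125])*400/90+[400,0]).tolist())
```

```text
foot [0.52293203 0.18584924 0.012     ]
griptop [0.52397374 0.18641607 0.195     ]
[0.54329565 0.19691468 0.195     ]
[0.5391092  0.17059993 0.195     ]
[0.50337926 0.17407365 0.195     ]
[0.50977744 0.20226428 0.195     ]
disc [array([0.57211826, 0.2413847 , 0.08      ]), array([0.54704982, 0.11980505, 0.08      ])]
scene top [0.52965225 0.18784328 0.195     ]
button [0.52787331 0.20720437 0.168     ]
jar [0.42420333 0.01002059 0.045     ]
brushpot [0.55706426 0.42787338 0.095     ]
glass [0.69766382 0.03700798 0.11      ]
brush [ 0.55995703 -0.00563796  0.        ]
-0.15 [[134.0, 153.0], [197.0, 164.0], [184.0, 236.0], [121.0, 225.0], [94.0, 121.0], [332.0, 161.0], [128.0, 191.0]]
[[588.0, 74.0], [544.0, 91.0], [512.0, 57.0], [555.0, 40.0]]
-0.2 [[136.0, 152.0], [199.0, 165.0], [182.0, 237.0], [119.0, 223.0], [99.0, 115.0], [334.0, 167.0], [129.0, 189.0]]
[[587.0, 75.0], [542.0, 91.0], [512.0, 56.0], [557.0, 41.0]]
-0.25 [[139.0, 150.0], [200.0, 167.0], [180.0, 238.0], [118.0, 221.0], [104.0, 110.0], [336.0, 174.0], [129.0, 187.0]]
[[587.0, 76.0], [540.0, 90.0], [513.0, 55.0], [559.0, 41.0]]
-0.3 [[141.0, 149.0], [201.0, 170.0], [178.0, 239.0], [117.0, 219.0], [109.0, 106.0], [337.0, 181.0], [130.0, 185.0]]
[[586.0, 77.0], [538.0, 90.0], [514.0, 54.0], [561.0, 42.0]]
```

The red button is on the +y side. I estimate the axis at (0.525, 0.187) and the yaw at -0.19 rad. I'll turn first, then traverse at about z 0.25.

Emit:
{"op": "play_rows", "data": {
  "steps": [
    [[0, 0, -8], [0, 0, 0.13], 85],
    [[0, 0, -8], [0, 0, 0.18], 85],
    [[0, 0, -8], [0, 0, 0.17], 85],
    [[0, 0, -6], [0, 0, 0.04], 85],
    [[-5, 25, 0], [0, 0, 0], 85]
  ],
  "squeeze": 40
}}

```text
clock: 0.72
tool_pos: [0.2135, -0.5676, 0.2607]
tcp_rot: [0.095, 0.996, 0.0, -0.0]
ft_force: [1.5, 0.9, -0.4]
width: 0.998
```

Emit:
{"op": "play_rows", "data": {
  "steps": [
    [[-10, 48, 0], [0, 0, 0], 85],
    [[-10, 50, 0], [0, 0, 0], 85],
    [[-10, 50, 0], [0, 0, 0], 85],
    [[-10, 50, 0], [0, 0, 0], 85],
    [[-10, 50, 0], [0, 0, 0], 85]
  ]
}}

```text
clock: 1.35
tool_pos: [0.3092, -0.331, 0.261]
tcp_rot: [0.094, 0.996, 0.0, -0.0]
ft_force: [1.8, 0.4, 0.3]
width: 0.993
```

Emit:
{"op": "play_rows", "data": {
  "steps": [
    [[-10, 50, 0], [0, 0, 0], 85],
    [[-10, 50, 0], [0, 0, 0], 85],
    [[-10, 50, 0], [0, 0, 0], 85],
    [[-10, 50, 0], [0, 0, 0], 85],
    [[-10, 50, 0], [0, 0, 0], 85]
  ]
}}

```text
clock: 1.98
tool_pos: [0.4048, -0.0947, 0.2612]
tcp_rot: [0.093, 0.996, 0.0, 0.0]
ft_force: [1.3, -1.2, -0.1]
width: 0.996
```

Emit:
{"op": "play_rows", "data": {
  "steps": [
    [[-10, 50, 0], [0, 0, 0], 85],
    [[-10, 50, 0], [0, 0, 0], 85],
    [[-10, 50, 0], [0, 0, 0], 85],
    [[-10, 50, 0], [0, 0, 0], 85],
    [[0, 0, 0], [0, 0, 0], 85]
  ]
}}

```text
clock: 2.6
tool_pos: [0.4819, 0.0953, 0.2604]
tcp_rot: [0.092, 0.996, -0.0, -0.001]
ft_force: [-0.2, -0.5, 0.3]
width: 0.997
```

Emit:
{"op": "play_rows", "data": {
  "steps": [
    [[-12, 49, 0], [0, 0, 0], 85],
    [[-13, 49, 0], [0, 0, 0], 85],
    [[0, 0, 0], [0, 0, 0], 85]
  ]
}}

```text
clock: 2.98
tool_pos: [0.5245, 0.1859, 0.26]
tcp_rot: [0.093, 0.996, -0.0, -0.001]
ft_force: [-0.4, -0.6, 0.6]
width: 1.0
```

Run:
```python
from h import *
o=observe(); print(o['tool_pos'],o['tcp_rot'])
t=snap('top','top1')
s=snap('scene','scene1')
a=[cv2.resize(cv2.imread(f'pics/{n}1.png')[y:y+130,x:x+130],(400,400),interpolation=2) for n,x,y in(('top',145,165),('scene',265,75))]
cv2.imwrite('pics/crop1.png',np.hstack(a))
```

```text
[0.52453246 0.18589038 0.26004829] [ 9.25821274e-02  9.95704656e-01 -4.78396709e-04 -7.47054881e-04]
```

View pics/crop1.png

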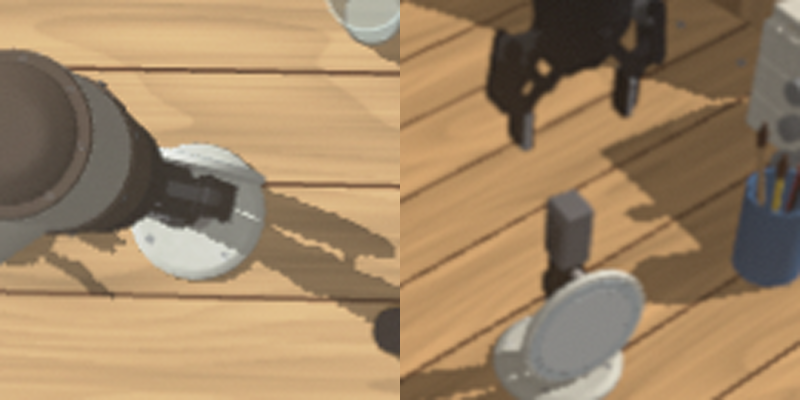

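The fingers straddle the grip, with the fingertip midpoint at (572,128) directly above the grip top at (569,203). I'll descend 111 mm.

Emit:
{"op": "play_rows", "data": {
  "steps": [
    [[0, 0, 30], [0, 0, 0], 75],
    [[0, 0, 30], [0, 0, 0], 75],
    [[0, 0, 25], [0, 0, 0], 75],
    [[0, 0, 15], [0, 0, 0], 70],
    [[0, 0, 11], [0, 0, 0], 60]
  ]
}}

```text
clock: 3.7
tool_pos: [0.524, 0.1836, 0.1502]
tcp_rot: [0.094, 0.996, 0.0, 0.0]
ft_force: [-0.3, 0.4, -0.5]
width: 0.701
```

Emit:
{"op": "play_rows", "data": {
  "steps": [
    [[0, 0, 0], [0, 0, 0], 48],
    [[0, 0, 0], [0, 0, 0], 48],
    [[0, 0, 0], [0, 0, 0], 48]
  ]
}}

```text
clock: 4.08
tool_pos: [0.5246, 0.1846, 0.1512]
tcp_rot: [0.093, 0.996, 0.001, 0.001]
ft_force: [0.7, 1.5, 0.3]
width: 0.563
```

Run:
```python
from h import *
o=observe(); print(o['tool_pos'],o['width'],o['ft_force'])
s=snap('scene','scene2'); snap('top','top2')
a=[cv2.resize(cv2.imread(f'pics/{n}2.png')[y:y+90,x:x+90],(400,400),interpolation=2) for n,x,y in(('top',165,185),('scene',285,115))]
cv2.imwrite('pics/crop2.png',np.hstack(a))
```

```text
[0.52455587 0.18463496 0.15117645] 0.5627977253345174 [0.67688684 1.48371756 0.27700365]
```

View pics/crop2.png

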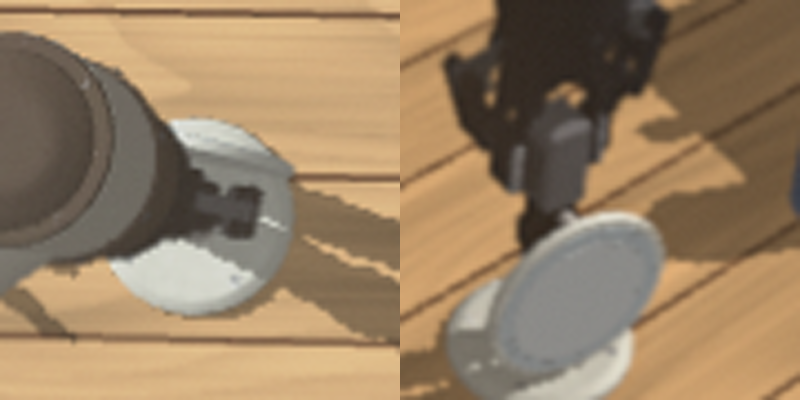

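The pads are on either side of the grip, at (515,168) and (600,145) in the scene crop, and clear of the disc. I'll lower 3 mm and close.

Emit:
{"op": "play_rows", "data": {
  "steps": [
    [[0, 0, 3], [0, 0, 0], 44],
    [[0, 0, 0], [0, 0, 0], 38],
    [[0, 0, 0], [0, 0, 0], 30],
    [[0, 0, 0], [0, 0, 0], 24],
    [[0, 0, 0], [0, 0, 0], 20]
  ]
}}

```text
clock: 4.8
tool_pos: [0.5258, 0.188, 0.1487]
tcp_rot: [0.093, 0.996, 0.003, 0.003]
ft_force: [-1.6, 12.3, 4.2]
width: 0.343
```

Emit:
{"op": "play_rows", "data": {
  "steps": [
    [[0, 0, 0], [0, 0, 0], 15],
    [[0, 0, 0], [0, 0, 0], 15],
    [[0, 0, 0], [0, 0, 0], 15]
  ]
}}

```text
clock: 5.18
tool_pos: [0.5258, 0.188, 0.1486]
tcp_rot: [0.093, 0.996, 0.003, 0.003]
ft_force: [-1.2, 10.6, 2.9]
width: 0.346
```

The width is 29.5 mm, so the button is fully in. I'll relieve the roughly 11 N side load first, then pull up smoothly.

Emit:
{"op": "play_rows", "data": {
  "steps": [
    [[0, 3, 0], [0, 0, 0], 15],
    [[0, 0, 0], [0, 0, 0], 15],
    [[0, 0, -2], [0, 0, 0], 15],
    [[0, 0, -4], [0, 0, 0], 15],
    [[0, 0, -6], [0, 0, 0], 15]
  ]
}}

```text
clock: 5.8
tool_pos: [0.5256, 0.1882, 0.1585]
tcp_rot: [0.094, 0.996, 0.001, 0.001]
ft_force: [5.4, 4.9, -3.8]
width: 0.348
```

Force z is about -4 N and the post is rising, so I'll keep pulling.

Emit:
{"op": "play_rows", "data": {
  "steps": [
    [[0, 0, -8], [0, 0, 0], 15],
    [[0, 0, -8], [0, 0, 0], 15],
    [[0, 0, -8], [0, 0, 0], 15],
    [[0, 0, -8], [0, 0, 0], 15],
    [[0, 0, -7], [0, 0, 0], 15]
  ]
}}

```text
clock: 6.42
tool_pos: [0.5256, 0.1882, 0.1975]
tcp_rot: [0.094, 0.996, 0.001, 0.001]
ft_force: [5.6, 4.6, -4.1]
width: 0.344
```

Emit:
{"op": "play_rows", "data": {
  "steps": [
    [[0, 0, -5], [0, 0, 0], 15],
    [[0, 0, -4], [0, 0, 0], 15],
    [[0, 0, -4], [0, 0, 0], 15],
    [[0, 0, -4], [0, 0, 0], 15],
    [[0, 0, -4], [0, 0, 0], 15]
  ]
}}

```text
clock: 7.05
tool_pos: [0.5254, 0.1881, 0.2175]
tcp_rot: [0.094, 0.996, 0.001, 0.0]
ft_force: [6.2, 4.0, -6.5]
width: 0.349
```

Emit:
{"op": "play_rows", "data": {
  "steps": [
    [[0, 0, -6], [0, 0, 0], 15],
    [[0, 0, -7], [0, 0, 0], 15],
    [[0, 0, -7], [0, 0, 0], 15],
    [[0, 0, -6], [0, 0, 0], 15],
    [[0, 0, -4], [0, 0, 0], 15]
  ]
}}

```text
clock: 7.68
tool_pos: [0.5254, 0.1882, 0.2474]
tcp_rot: [0.094, 0.996, 0.001, 0.0]
ft_force: [6.5, 4.2, -7.1]
width: 0.351
```

Emit:
{"op": "play_rows", "data": {
  "steps": [
    [[0, 0, -5], [0, 0, 0], 15],
    [[0, 0, -4], [0, 0, 0], 15],
    [[0, 0, -4], [0, 0, 0], 15],
    [[0, 0, -3], [0, 0, 0], 15],
    [[0, 0, -2], [0, 0, 0], 15]
  ]
}}

```text
clock: 8.3
tool_pos: [0.5254, 0.1881, 0.2652]
tcp_rot: [0.094, 0.996, 0.001, 0.0]
ft_force: [6.1, 3.9, -7.2]
width: 0.351
```

Emit:
{"op": "play_rows", "data": {
  "steps": [
    [[0, 0, -1], [0, 0, 0], 15],
    [[0, 0, -1], [0, 0, 0], 15],
    [[0, 0, 0], [0, 0, 0], 15]
  ]
}}

```text
clock: 8.68
tool_pos: [0.5254, 0.1882, 0.2672]
tcp_rot: [0.094, 0.996, 0.001, 0.0]
ft_force: [6.2, 4.6, -6.5]
width: 0.345
```

Up 118.6 mm with the force still steady. I'll nudge on until I feel the hard stop.

Emit:
{"op": "play_rows", "data": {
  "steps": [
    [[0, 0, -1], [0, 0, 0], 15],
    [[0, 0, -1], [0, 0, 0], 15],
    [[0, 0, 0], [0, 0, 0], 15]
  ]
}}

```text
clock: 9.05
tool_pos: [0.5254, 0.1882, 0.2689]
tcp_rot: [0.094, 0.996, 0.001, -0.0]
ft_force: [6.9, 4.8, -7.2]
width: 0.347
```

Emit:
{"op": "play_rows", "data": {
  "steps": [
    [[0, 0, -1], [0, 0, 0], 15],
    [[0, 0, 0], [0, 0, 0], 15],
    [[0, 0, 0], [0, 0, 0], 15]
  ]
}}

```text
clock: 9.43
tool_pos: [0.5252, 0.1881, 0.2689]
tcp_rot: [0.094, 0.996, 0.001, -0.001]
ft_force: [7.6, 3.7, -9.5]
width: 0.351
```

Run:
```python
from h import *
o=observe(); print(o['tool_pos'],o['width']*85.4,o['ft_force'])
s=snap('scene','scene3')
cv2.imwrite('pics/crop3.png',cv2.resize(cv2.imread('pics/scene3.png')[40:240,200:420],None,fx=2.7,fy=2.7,interpolation=2))
```

```text
[0.52524834 0.18813242 0.26892509] 29.949639302228803 [ 7.64992694  3.69817418 -9.5335371 ]
```

View pics/crop3.png

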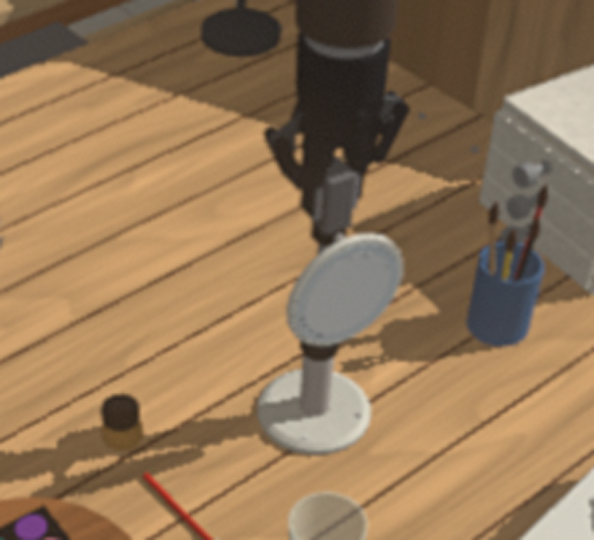

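The mirror is up, with the disc at (345,290) high above the foot at (315,410). The grip is in the fingers and the objects in view are where they were. The z reading stopped at 0.2689 while the force rose, which is the hard stop. I'll hand it in.

```bash
python3 -c "
from plant import env; print(env.sign_off())"
```

```text
the job is handed in; nothing more can be done
None
```

I squeezed the release button, pulled the mirror smoothly up to the second stop, and handed the job in while still holding it there with the button pressed. The hand-in gave no verdict.

- **Height:** the tool rose 120.3 mm in all. It then stayed at z = 0.2689 m for the last 1 mm command while the pull rose from about 7 N to 9.5 N, which fits the hard stop.
- **Button:** the finger opening read 29.9 mm over the grip, which matches a fully pressed button (30 mm).
- **Mirror and surroundings:** the last picture showed the fingers clear of the mirror disc, and the glitter jar, brush, glass and brush pot where they had been. The pots, palette and mister were mostly outside that crop, so I did not check them at the end, but the arm went near only the mister, passing well above it.
- **Side force:** about 8 N sideways remained on the wrist during the hold. Nothing moved because of it.
- **Time:** the run took about 9.5 s of the 32 s allowed.

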